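# Screw the hose elbow into the clamped port

## Task

Take the hose elbow out of its wooden stand and set its spigot upright into the port clamped in the vise; feel for the thread start with light pressure until the pins drop in. Then screw the elbow clockwise against the rising resistance of the gasket until its outlet points the same way as the index rib on the port, stop there and let go. Do not force the fitting and leave the other things on the table where they are.

Things in the scene. Friction and masses are not known exactly. Their poses are not given: they have to be found in the camera images.
- elbow: Loose metal hose elbow, upright, 0.18 kg. Origin: centre of the underside of its round flange (47 mm across, 5 mm thick); z up, x along the outlet. Above the flange a round collar 33 mm across to z = 12 mm, then a square body 28 x 28 mm to z = 52 mm with faces along x and y, and a low cap to 55 mm.
- elbow_grip (a point): Where to grip the elbow: in the middle of its square body, 36 mm above its origin; close on the two faces at +y and -y (28 mm apart).
- outlet (a point): Tip of the elbow's barbed outlet, 52 mm along the elbow's +x and 30 mm above its origin; the outlet is 18 mm across at its root, 15 mm at the barbs.
- pins (a point): On the elbow's axis, 18 mm below its origin, between two pins of 6 mm diameter that stick out along the elbow's +x and -x, 35 mm over both ends. They sit on the spigot, 23 mm across, which reaches down from the flange to 26 mm below the origin, foot chamfered.
- port: Fixed vise (base 120 x 116 mm, grey jaws, screw on its -y side) with a round aluminium port, 57 mm across, clamped upright in it. Origin on the table under the port's axis, z up, x along the rib on the port's rim.
- index (a point): Pointed end of the index rib on the port's rim, 46 mm from the port's axis along the port's +x, 64 mm above the table.
- mouth (a point): On the port's axis, 70 mm above the table. Round it a black gasket ring, 39 to 46 mm across, stands up to 73 mm above the table; it is sprung, about 5 N per mm, for 4.5 mm, and makes the turning resistance rise. More than 40 N between elbow and port counts as forcing it.
- land (a point): On the port's axis, 64 mm above the table: top of a flat land with a 25 mm hole for the spigot and two facing slots about 12 mm wide for the pins. The slots' turn is not known: 0.70 to 1.15 rad anticlockwise (from above) of the rib's line. While the pins rest on the land the elbow's origin is 85 mm above the table.
- thread_start (a point): On the port's axis, 72 mm above the table: the elbow's origin comes down to here when its pins, within about 0.15 rad of the slots, drop through onto the thread's floor. From there the thread runs clockwise (from above) and down, 2.6 mm per rad, with 1.6 mm of vertical play; the gasket pushes the elbow up in that play.
- thread_end (a point): On the port's axis, 69 mm above the table. The job is done when the elbow's +x is over the port's +x, 0.70 to 1.15 rad clockwise of where it dropped; its origin is then 70.5 to 72 mm above the table. A hard stop comes 1.4 rad from the slots. The gasket's friction holds the elbow where it is left.
- stand: Fixed wooden block 74 x 74 x 32 mm with a round hole 37 mm wide and 29 mm deep in its top; the elbow stands in the hole, its flange resting on the block. Origin at the centre of its underside.
- cup: Grey mixing cup, 68 mm across, 62 mm high; leave it. Origin at the centre of its underside.
- block: Wooden block 48 x 65 x 42 mm; leave it. Origin at the centre of its underside.

How it is judged:
By the outcome, as a careful person would: the job done as asked, in the order asked, and still so for the second after the job is handed in, with the robot touching nothing.
It also fails if it takes over 45 s, if anything falls off the work surface, if the arm or the gripper's body presses on something with over 40 N, if the wrist force passes 120 N, or if a joint passes its speed limit or range.

## Robot

A 6-joint arm with a two-finger parallel gripper is mounted at the origin on a cart in front of the work surface, level with it; the furniture and walls round the work are solid. World frame = base frame: x ahead of the robot, y to its left, z up, the work surface at z = 0. Lengths are in mm, angles in rad, forces in N, time in s.
With the tool pointing down it reaches from about 275 to 825 mm from the base axis. Payload 4.9 kg.
Tool frame: the origin (TCP) lies at the very end of the fingers, on their centre line; the grasp point (between the pads) lies 19 mm behind it; z points along the fingers, y is the line along which they close (so a half turn about z gives the same grasp; the last joint's range is limited). The gripper opens to 85 mm and grips with 20 to 120 N. Pads are 22 mm wide; open, the fingers measure 114 mm over their backs; the gripper's body (76 mm by 85 mm) begins 54 mm behind the grasp point. The pads swing forward as they close: fully open they stand 13 mm farther back than shut.
Start: joints at [-1.447, 0.326, -0.193, 1.052, 0, 1.437], TCP at [140.236, -531.839, 231.281] pointing down, gripper open.
Joint ranges: [-2.65, 2.65], [-0.97, 1.79], [-1.3, 1.35], [-1.93, 2.1], [-1.47, 1.37], [-3.14, 3.14]. Speed limits (rad/s): [2.57, 2.57, 3.14, 3.14, 3.14, 3.14].

## Interface

Orientations are given as [roll, pitch, yaw] about the fixed x, y, z axes, in that order (R = Rz(yaw) Ry(pitch) Rx(roll)).
In Python, from bench import bot, solve_ik, imaging gives the robot as it stands. Calls block until the motion is done:
- bot.move_ptp(position, orientation): joint-space move of the TCP to a pose.
- bot.movel(position, rot=None, max_speed=150, threshold=None): straight line of the TCP; rot=None keeps the orientation; max_speed is the mean speed in mm/s. With threshold (N) it stops when the force on the tool has changed by that much, and returns True; else False.
- bot.move_j(angles): joint-space move.
- bot.grip(opening, effort=None): opening from 0.0 (shut) to 1.0 (fully open); effort is the grip in N (None keeps the last); returns when the fingers have stopped.
- bot.dwell(seconds).
- solve_ik(position, orientation): joint angles nearest the present ones, or None.
- bot.get_state(): the state.
- imaging.capture(name): name is "scene" or "top" or "wrist"; returns the picture (400x640x3 uint8, blue, green, red); there is no depth.
- imaging.camera_model(name): a dict with "K" (3x3 intrinsics, pixels), "position" and "rotation" of the camera in the world. Camera axes: x right, y up, looking along -z (the intrinsics and any distortion apply to the point x, -y, -z); pixel columns grow to the right and rows downward; lengths in mm; the calibration is good to about 2 mm. A picture is of the moment at which its call begins: read the wrist's pose just before it. camera_model takes no time and is no camera call; for the wrist camera it gives the pose at the moment of the call.
A pose or a line that the arm cannot do raises bot.IKError and nothing moves.
- bot.sign_off(): hands the job in; it is judged then, once.
The state is a dict: "t": time; "qpos": joint angles; "joint_velocities": joint speeds; "effort": joint torques, N m; "tcp_pos": TCP position; "orientation": TCP orientation; "contact_force": force on the tool from outside, world axes, zero at the start; "wrist_torque": the same for the moment, N m; "opening": opening from 0.0 (shut) to 1.0 (fully open); "gripper_force": force on a finger pad.
Only numpy, scipy, OpenCV 4.12 (cv2) and the standard library are available. Lean on these libraries where they do the work, as an engineer would, in place of code of your own. Each camera call takes 0.05 s, during which the arm holds its last target. There are 200 camera calls.

## Working session

There is one attempt and no reset: what is moved stays moved. The work goes in short steps, each a Python script; the robot and the scene stay as the last script left them, time stands still between calls to the robot, and variables do not carry over. Pictures are saved under pics/ and viewed, at most 10 in all, crops included, and the job is handed in when it is done.

```bash
mkdir -p pics; ls; python3 - <<'E'
from bench import bot, imaging
import cv2
for n in("top","scene"):
    cv2.imwrite(f"pics/{n}0.png",imaging.capture(n)); print(imaging.camera_model(n))
s=bot.get_state();print(s)
E
```

```text
pics
{'K': array([[379.10358801,   0.        , 325.23555122],
       [  0.        , 379.10358801, 191.25259916],
       [  0.        ,   0.        ,   1.        ]]), 'position': array([532.61041835,   7.1061803 , 941.75574265]), 'rotation': array([ 5.78901141e-02,  6.21603611e-04, -1.57506134e+00])}
{'K': array([[380.87019281,   0.        , 314.35435951],
       [  0.        , 380.87019281, 198.97385352],
       [  0.        ,   0.        ,   1.        ]]), 'position': array([276.64297837, 495.0441541 , 701.47062697]), 'rotation': array([ 0.73536724,  0.01086853, -2.61109111])}
{'t': 0.1, 'qpos': array([-1.44717936e+00,  3.26851466e-01, -1.93483273e-01,  1.05199460e+00,
       -4.28435195e-05,  1.43660185e+00]), 'joint_velocities': array([ 0.00076914, -0.00221148,  0.00173568,  0.00062687,  0.00069974,
       -0.00068499]), 'effort': array([ 1.09611119e-03, -4.44238257e+01,  2.63038212e+01,  7.83863885e-03,
       -1.15465805e-04,  8.34193088e-06]), 'tcp_pos': array([ 140.16750285, -531.30293944,  230.59032978]), 'orientation': array([-3.14006769e+00, -1.62646276e-04,  2.57811356e-01]), 'contact_force': array([-0.25030981, -0.31464645, -0.32306606]), 'wrist_torque': array([ 0.02662724, -0.00013248, -0.03003483]), 'gripper_force': 0.0, 'opening': 1.0025943664365635}
```

View pics/top0.png

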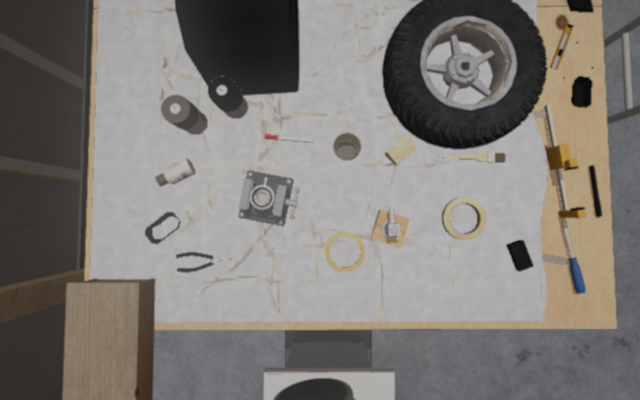

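View pics/scene0.png

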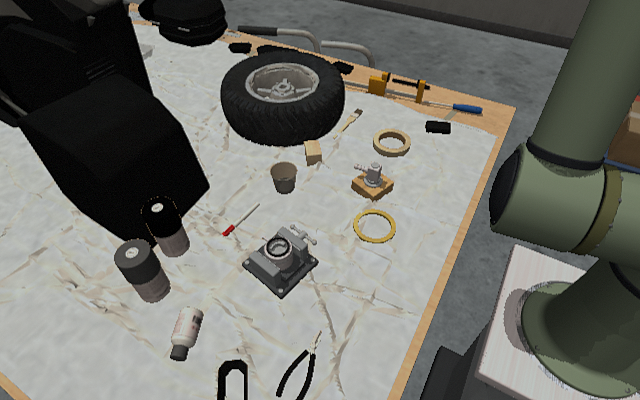

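```bash
cat > h.py <<'E'
import numpy as np, cv2
from scipy.spatial.transform import Rotation as R
def back(m,px,z):
    d=np.linalg.inv(m["K"])@[px[0],px[1],1]; d=R.from_euler("xyz",m["rotation"]).as_matrix()@[d[0],-d[1],-d[2]]
    p=np.array(m["position"]); return p+d*(z-p[2])/d[2]
def proj(m,P):
    c=R.from_euler("xyz",m["rotation"]).as_matrix().T@(np.array(P,float)-m["position"]); q=m["K"]@[c[0],-c[1],-c[2]]; return q[:2]/q[2]
E
python3 - <<'E'
from h import *
from bench import bot, imaging
m=imaging.camera_model("top")
for n,p,z in(("port",(264,198),70),("elbow",(392,230),55),("outlet",(391,212),30),("cup",(347,147),60)): print(n,back(m,p,z))
print(imaging.camera_model("wrist"))
i=cv2.imread("pics/top0.png")
a=i[160:240,225:305];b=i[190:270,350:430]
cv2.imwrite("pics/c1.png",cv2.resize(np.hstack([a,b]),(800,400),interpolation=cv2.INTER_CUBIC))
E
```

```text
port [568.18758962 148.41505357  70.        ]
elbow [ 492.94359904 -147.66660644   55.        ]
outlet [ 534.87224098 -150.25120623   30.        ]
cup [687.46618377 -44.0569948   60.        ]
{'K': array([[348.22278099,   0.        , 311.15771992],
       [  0.        , 348.22278099, 197.42099546],
       [  0.        ,   0.        ,   1.        ]]), 'position': array([ 213.104697  , -511.76089418,  373.7375981 ]), 'rotation': array([-0.29969325,  0.00161059, -1.31348755])}
```

View pics/c1.png

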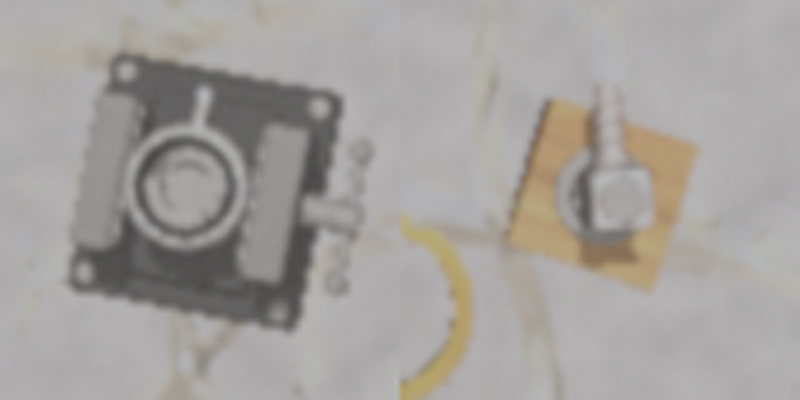

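```bash
cat > step1.py <<'E'
from h import *
from bench import bot, imaging
import json
m=imaging.camera_model("top")
port=back(m,(262.4,197.4),70); el=back(m,(394.6,230),87); tip=back(m,(391.6,207.6),62); rt=back(m,(266,178.4),66)
print(port,rt,el,tip)
out={}
for n,c,z in(("port",port,195),("elbow",el,190)):
    bot.move_ptp([c[0],c[1],z],[np.pi,0,3.05]); bot.dwell(.3)
    m=imaging.camera_model("wrist"); im=imaging.capture("wrist")
    out[n]={k:np.array(v).tolist() for k,v in m.items()}
    cv2.imwrite(f"pics/w_{n}.png",im); s=bot.get_state(); print(n,s["t"],s["tcp_pos"],s["qpos"],proj(m,c))
    cv2.imwrite(f"pics/w_{n}2.png",cv2.resize(im[70:370,110:510],(800,600),interpolation=cv2.INTER_CUBIC))
json.dump(out,open("cams.json","w"))
E
python3 step1.py
```

```text
[569.5851941  152.10473533  70.        ] [613.80876469 144.65664757  66.        ] [ 494.35030822 -147.91745177   87.        ] [ 544.97246557 -146.26500152   62.        ]
port 3.2917 [569.65422619 151.86355324 195.00249915] [ 1.35368460e-01  4.24034240e-01 -1.42146657e-01  1.00460131e+00
 -1.20662850e-05  2.27401150e-01] [310.93845915 188.37711137]
elbow 4.825 [ 494.60932223 -147.29914428  189.95073427] [-4.32564019e-01  2.96762816e-01 -3.45965284e-01  9.28134312e-01
  2.71773042e-05 -3.42220996e-01] [309.38884029 196.2972192 ]
```

View pics/w_port2.png

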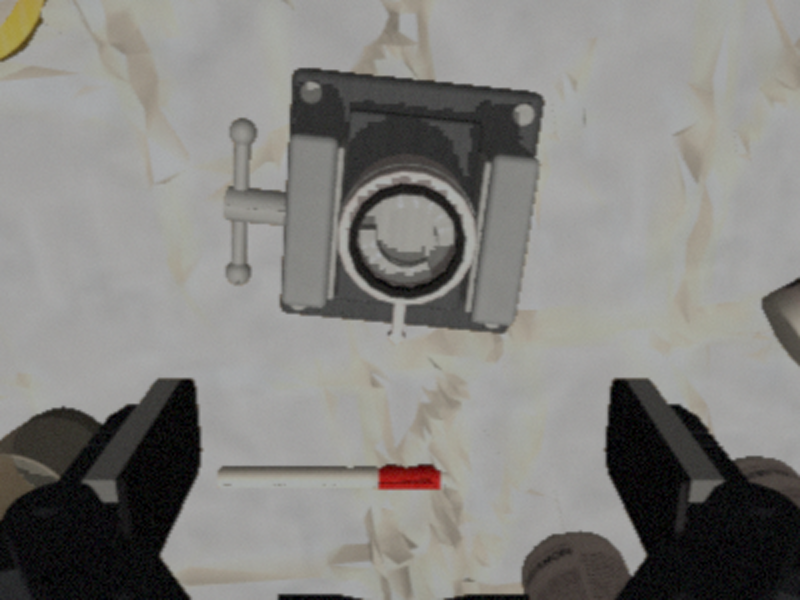

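View pics/w_elbow2.png

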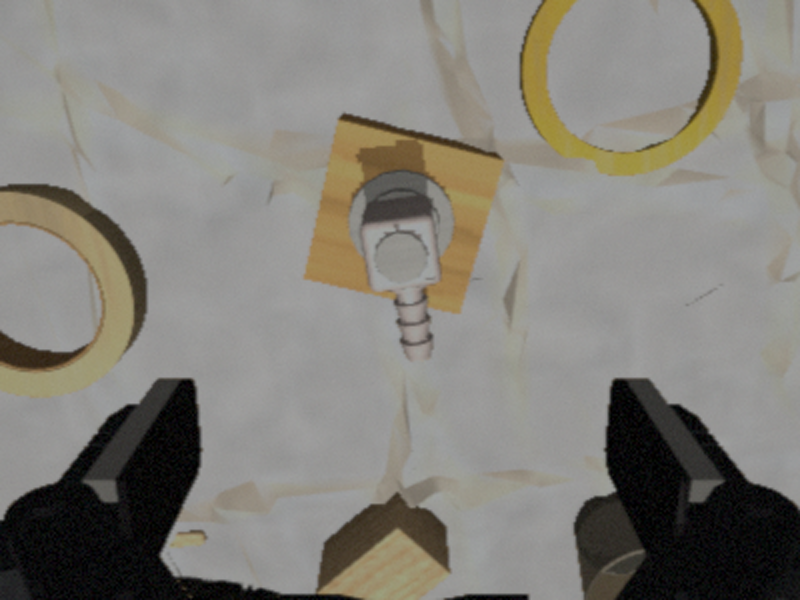

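```bash
python3 - <<'E'
from h import *
import json
C=json.load(open("cams.json"))
f=lambda p:(p[0]/2+110-.25,p[1]/2+70-.25)
m=C["elbow"]; a=back(m,f((401,256)),87); t=back(m,f((418,356)),62); print(a,t,np.arctan2(*(t-a)[1::-1]),np.hypot(*(t-a)[:2]))
m=C["port"]; 
for p,z in(((408.5,238),70),((412,241),73)): print(back(m,f(p),z))
t=back(m,f((397,337)),64); print(t)
i=cv2.imread("pics/w_port.png")[145:245,265:365]
cv2.imwrite("pics/w_port6.png",cv2.resize(cv2.convertScaleAbs(i,alpha=1.3),(600,600),interpolation=cv2.INTER_CUBIC))
i=cv2.imread("pics/w_elbow.png")[145:255,265:365]
cv2.imwrite("pics/w_el6.png",cv2.resize(i,(545,600),interpolation=cv2.INTER_CUBIC))
E
```

```text
[ 495.52786251 -147.3860811    87.        ] [ 548.42108226 -145.00213276   62.        ] 0.04504048101219356 52.946915922014455
[570.12052579 154.51488371  70.        ]
[570.63060442 155.8366062   73.        ]
[615.17193809 145.54695881  64.        ]
```

View pics/w_port6.png

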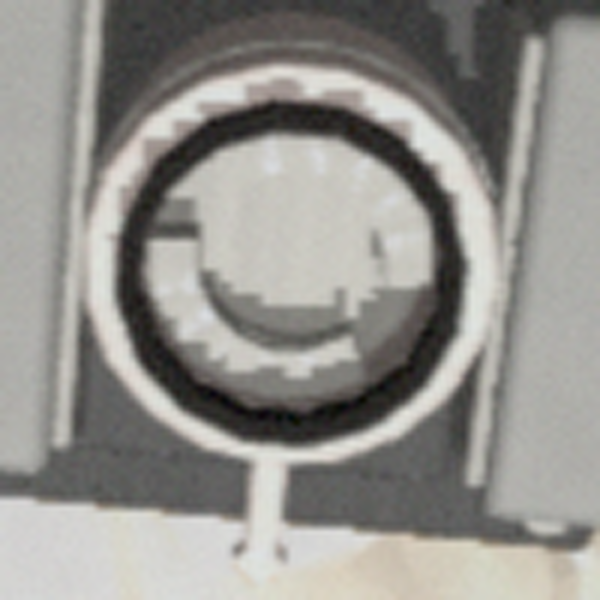

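```bash
python3 - <<'E'
from h import *
import json
C=json.load(open("cams.json"))
g=lambda p:((p[0]+.5)/6+265-.5,(p[1]+.5)/6+145-.5)
m=C["port"]; c=back(m,g((292.5,261)),70); k=back(m,g((292.5,273)),73); t=back(m,g((263,578)),64)
print(c,k,t); c=(c+k)/2; y=np.arctan2(*(t-c)[1::-1]); print("rib",y,np.hypot(*(t-c)[:2]))
print("land ctr px",(proj(m,[c[0],c[1],64])-[265,145])*6)
for p in((355,350),(430,290),(345,290),(365,292),(355,325),(150,235),(200,235),(195,195),(160,200)):
    b=back(m,g(p),64)-c; print(p,np.hypot(*b[:2]),np.arctan2(b[1],b[0])-y)
P=[]
i=cv2.resize(cv2.convertScaleAbs(cv2.imread("pics/w_port.png")[155:225,275:350],alpha=1.3),None,fx=5.3,fy=5.3,interpolation=cv2.INTER_CUBIC)
for a in (.75,.93,1.1):
    j=i.copy()
    for s in(0,np.pi):
        q=[[c[0]+r*np.cos(a+y+s)-w*np.sin(a+y+s),c[1]+r*np.sin(a+y+s)+w*np.cos(a+y+s),64] for r,w in((11,-6),(18,-6),(18,6),(11,6))]
        cv2.polylines(j,[np.int32([(proj(m,x)-[275,155]+.5)*5.3-.5 for x in q])],True,(0,0,255),1)
    P.append(j)
P.append(i); cv2.imwrite("pics/ov.png",np.vstack([np.hstack(P[:2]),np.hstack(P[2:])])[:600,:800]); print(i.shape)
E
```

```text
[569.51959581 154.03403801  70.        ] [570.31656526 153.9429072   73.        ] [617.65831534 145.45321797  64.        ]
rib -0.17691616015809566 48.49722250728705Traceback (most recent call last):
  File "<stdin>", line 7, in <module>
  File "h.py", line 7, in proj
    c=R.from_euler("xyz",m["rotation"]).as_matrix().T@(np.array(P,float)-m["position"]); q=m["K"]@[c[0],-c[1],-c[2]]; return q[:2]/q[2]
                                                                                           ~~~~~~^~~~~~~~~~~~~~~~~~~
TypeError: unsupported operand type(s) for @: 'list' and 'list'
```

View pics/w_el6.png

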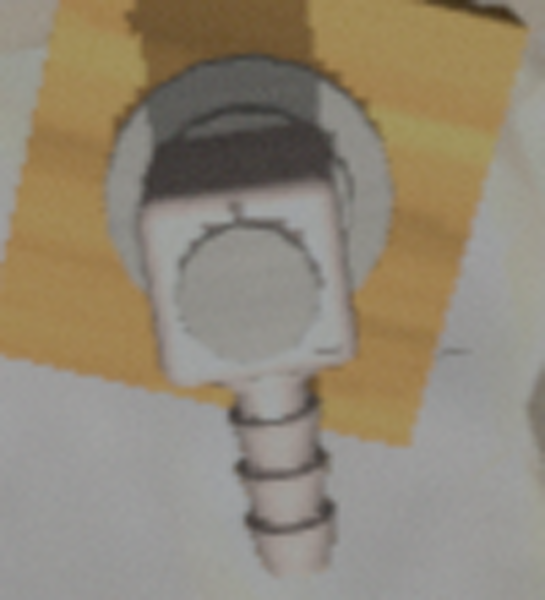

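```bash
python3 - <<'E'
from h import *
import json
C=json.load(open("cams.json"))
for m in C.values(): m["K"]=np.array(m["K"])
g=lambda p:((p[0]+.5)/6+265-.5,(p[1]+.5)/6+145-.5)
e=lambda p:((p[0]+.5)/5.45+265-.5,(p[1]+.5)/5.454+145-.5)
yaw=lambda m,f,p,q,z,zz=None:(lambda d:np.arctan2(d[1],d[0]))(back(m,f(q),zz or z)-back(m,f(p),z))
m=C["elbow"]; a=back(m,e((250,293)),87); t=back(m,e((290,572)),62)
print("el",a,t,[yaw(m,e,(250,293),(290,572),87,62),yaw(m,e,(143,203),(330,180),84)-np.pi/2,yaw(m,e,(185,385),(355,360),84)-np.pi/2,yaw(m,e,(143,205),(178,385),84),yaw(m,e,(330,180),(355,355),84)])
s=[back(m,e(p),84)[:2] for p in((143,203),(330,180),(178,385),(355,358))]; print("body mean",np.mean(s,0))
m=C["port"]; c=back(m,g((292.5,261)),70); k=back(m,g((292.5,273)),73); c=(c+k)/2; t=back(m,g((261,562)),64)
yy=[np.arctan2(*(t-c)[1::-1]),yaw(m,g,(270,470),(261,560),66),yaw(m,g,(95,0),(60,440),65),yaw(m,g,(535,40),(475,485),65)]
y=np.mean(yy); print(c,t,yy,y,np.hypot(*(t-c)[:2]))
for p in((355,350),(430,290),(345,290),(365,292),(355,325),(150,235),(200,235),(195,195),(160,200)):
    b=back(m,g(p),64)-c; print(p,np.hypot(*b[:2]),np.arctan2(b[1],b[0])-y)
P=[]
i=cv2.resize(cv2.convertScaleAbs(cv2.imread("pics/w_port.png")[155:225,275:350],alpha=1.3),None,fx=5.3,fy=4.2,interpolation=cv2.INTER_CUBIC)
for a in (.75,.93,1.1):
    j=i.copy()
    for s in(0,np.pi):
        q=[[c[0]+r*np.cos(a+y+s)-w*np.sin(a+y+s),c[1]+r*np.sin(a+y+s)+w*np.cos(a+y+s),64] for r,w in((11,-6),(18,-6),(18,6),(11,6))]
        cv2.polylines(j,[np.int32([(proj(m,x)-[275,155]+.5)*[5.3,4.2]-.5 for x in q])],True,(0,0,255),1)
    P.append(j)
P.append(i); cv2.imwrite("pics/ov.png",np.vstack([np.hstack(P[:2]),np.hstack(P[2:])])[:600,:800])
E
```

```text
el [ 495.97750384 -147.26864708   87.        ] [ 549.95233296 -145.94367984   62.        ] [np.float64(0.024542943864474514), np.float64(0.03534127442987778), np.float64(0.06416272044020976), np.float64(0.078893627686934), np.float64(0.05916925658726786)]
body mean [ 495.47729331 -147.01607131]
[569.91808053 153.98847261  71.5       ] [615.15873252 145.40501008  64.        ] [np.float64(-0.1875003516885906), np.float64(-0.1870830534669691), np.float64(-0.1979858599498168), np.float64(-0.19022204420264577)] -0.19069782732700558 46.0477189580183
(355, 350) 16.520031379431728 0.6526976332763448
(430, 290) 19.629641954180656 1.3898117555652667
(345, 290) 9.035029944549581 1.0274871537688524
(365, 292) 11.488455938657955 1.1505670085756012
(355, 325) 13.554200939338006 0.7912864949674641
(150, 235) 19.44531096784043 -1.5955067291792182
(200, 235) 12.737220382952865 -1.6607499707125966
(195, 195) 15.351474356888108 -2.018132504266134
(160, 200) 19.281710602368808 -1.8593248613406406
```

View pics/ov.png

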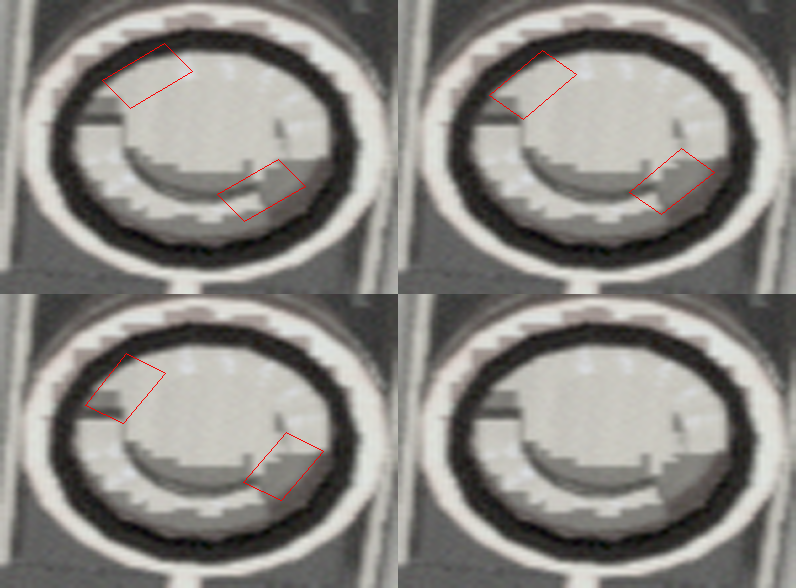

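```bash
cat > step2.py <<'E'
from h import *
from bench import bot, imaging
def st(n):
    s=bot.get_state(); print(n,round(s["t"],2),s["tcp_pos"].round(2),s["orientation"].round(4),s["contact_force"].round(1),s["wrist_torque"].round(2),round(s["opening"],3),round(s["gripper_force"],1)); return s
W=lambda a:(a+np.pi)%(2*np.pi)-np.pi
if __name__=="__main__":
    o=[np.pi,0,W(np.pi+.05)]
    bot.move_ptp([495.7,-147.1,110],o); bot.movel([495.7,-147.1,49],max_speed=100); st("down")
    bot.grip(0.0,80); st("grip")
    bot.movel([495.7,-147.1,125],max_speed=150); st("lift")
    o=[np.pi,0,W(np.pi-.19+1.05)]
    bot.move_ptp([569.9,154,127],o); bot.dwell(.2); st("above")
    print(bot.movel([569.9,154,94],max_speed=25,threshold=6)); st("touch")
E
python3 step2.py
```

```text
down 6.0 [ 496.42 -147.45   49.83] [-3.1409e+00  1.3000e-03 -3.0918e+00] [ 0.4 -0.1 -0.1] [ 0.02  0.   -0.  ] 1.001 0.0
grip 6.57 [ 496.06 -147.24   49.47] [-3.1412e+00  8.0000e-04 -3.0916e+00] [-0.7  0.1  4.3] [0.06 0.14 0.02] 0.316 79.1
lift 7.22 [ 495.01 -146.82  124.16] [ 3.1410e+00 -1.2000e-03 -3.0916e+00] [ 0.   0.8 -1.9] [ 0.07 -0.01 -0.02] 0.317 79.1
above 8.61 [570.07 152.54 127.02] [-3.1415e+00 -2.0000e-04 -2.2841e+00] [ 0.4 -0.  -1.1] [-0.01  0.05  0.05] 0.32 79.2
False
touch 10.07 [570.25 153.81  94.11] [-3.1408e+00  1.0000e-04 -2.2817e+00] [ 2.3 -1.9 -2.6] [-0.54 -0.6   0.01] 0.316 79.1
```

```bash
python3 - <<'E'
from step2 import *
print(bot.movel([569.9,154,87.5],max_speed=20,threshold=8)); st("floor"); bot.dwell(.2); s=st("settle")
E
```

```text
True
floor 10.4 [570.5  153.87  89.32] [-3.1403e+00  8.0000e-04 -2.2817e+00] [-0.9 -0.5  5. ] [ 0.01  0.19 -0.01] 0.319 80.5
settle 10.6 [570.47 153.87  89.3 ] [-3.1404e+00  7.0000e-04 -2.2817e+00] [-0.4  0.1  5.1] [-0.04  0.21 -0.02] 0.319 80.4
```

```bash
python3 - <<'E'
from step2 import *
a0=-2.2817
for k in range(1,6):
    th=.15*k
    r=bot.movel([570.1,153.9,89.3-2.6*th+.3*min(1,th/.5)],[np.pi,0,W(a0-th)],max_speed=30,threshold=15); s=st(f"{th:.2f} {r}")
    if r: break
E
```

```text
0.15 False 10.9 [570.36 153.74  89.44] [-3.1409e+00  4.0000e-04 -2.4292e+00] [ 0.6 -3.5  4. ] [-0.73 -0.2  -0.03] 0.312 79.9
0.30 False 11.2 [570.45 153.89  89.04] [-3.1413e+00  7.0000e-04 -2.5782e+00] [ 0.8 -3.4  4.9] [-0.65 -0.24 -0.11] 0.318 80.1
0.45 False 11.5 [570.47 153.97  88.81] [-3.1415e+00  8.0000e-04 -2.7283e+00] [ 1.1 -2.8  5.4] [-0.65 -0.26 -0.1 ] 0.324 80.3
0.60 False 11.8 [570.53 154.    88.61] [-3.1416e+00  1.0000e-03 -2.8784e+00] [ 0.1 -2.6  6.9] [-0.65 -0.19 -0.08] 0.317 80.4
0.75 False 12.1 [570.58 154.17  88.39] [ 3.1411e+00  1.2000e-03 -3.0283e+00] [ 0.6 -2.4  8.5] [-0.56 -0.05 -0.08] 0.318 80.6
```

```bash
python3 - <<'E'
from step2 import *
a0=-2.2817
for th,z in((.9,87.0),(1.0,86.7)):
    r=bot.movel([570.1,153.9,z],[np.pi,0,W(a0-th)],max_speed=30,threshold=15); s=st(f"{th:.2f} {r}")
    if r: break
bot.dwell(.2); st("x")
a=imaging.capture("scene"); b=imaging.capture("wrist")
cv2.imwrite("pics/s1.png",a); cv2.imwrite("pics/b1.png",b)
m=imaging.camera_model("scene"); print(proj(m,[570,154,70]))
a=cv2.resize(a[200:300,230:330],(400,400),interpolation=cv2.INTER_CUBIC); b=cv2.resize(b[100:400,160:460],(400,400))
cv2.imwrite("pics/v1.png",np.hstack([a,b]))
E
```

```text
0.90 False 12.4 [570.72 154.14  88.02] [3.1410e+00 1.5000e-03 3.1048e+00] [ 0.3 -2.2  9.4] [-0.61 -0.08 -0.17] 0.315 80.8
1.00 False 12.65 [570.8  154.19  87.87] [3.1407e+00 1.6000e-03 3.0048e+00] [-0.3 -2.7  9.9] [-0.58  0.04 -0.13] 0.317 80.9
x 12.85 [570.81 154.18  87.87] [3.1407e+00 1.6000e-03 3.0050e+00] [-0.2 -1.7 11.2] [-0.65  0.09 -0.13] 0.318 80.9
[277.74514387 246.70081079]
```

View pics/v1.png

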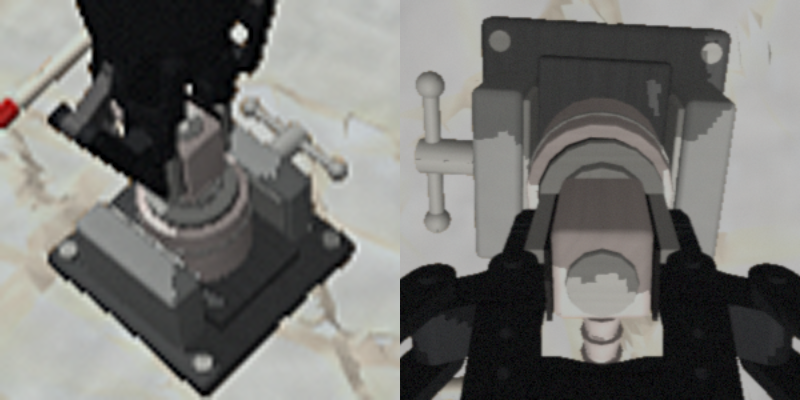

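```bash
python3 - <<'E'
from step2 import *
import json
bot.movel([570.1,153.9,86.6],[np.pi,0,2.949],max_speed=30,threshold=15); bot.dwell(.3); s=st("end")
bot.grip(1.0); bot.dwell(.2); st("open")
p=bot.get_state()["tcp_pos"]
bot.movel([p[0],p[1],195],max_speed=120); bot.dwell(.4); st("up")
m=imaging.camera_model("wrist"); b=imaging.capture("wrist")
json.dump({k:np.array(v).tolist() for k,v in m.items()},open("cam2.json","w"))
cv2.imwrite("pics/b2.png",b); cv2.imwrite("pics/b2c.png",cv2.resize(cv2.convertScaleAbs(b[130:255,250:375],alpha=1.2),(600,600),interpolation=cv2.INTER_CUBIC))
E
```

```text
end 13.5 [570.83 154.23  87.85] [3.1405e+00 1.6000e-03 2.9526e+00] [ 0.1 -3.1 10.3] [-0.62  0.08 -0.08] 0.32 80.9
open 14.3 [570.1  153.89  86.59] [ 3.1415 -0.      2.949 ] [-0.2  0.8 -0.6] [-0.01  0.02 -0.02] 0.998 0.0
up 15.75 [570.   153.87 194.73] [-3.1415e+00 -4.0000e-04  2.9490e+00] [-0.3 -0.5 -0.8] [-0.06 -0.    0.02] 1.003 0.0
```

View pics/b2c.png

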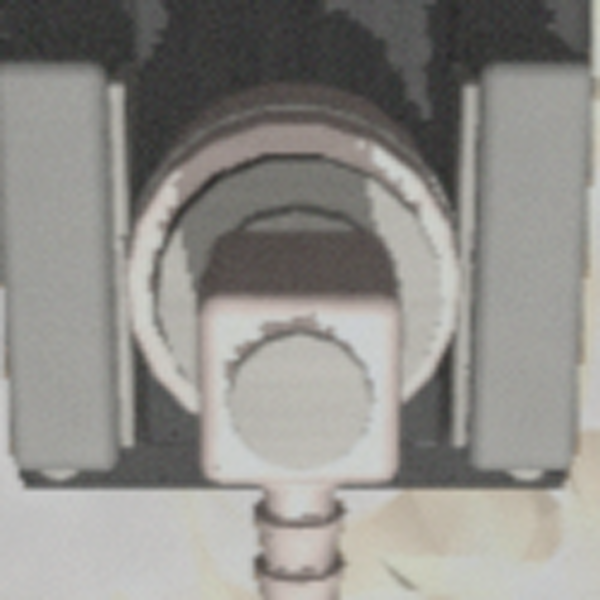

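```bash
python3 -c "
from bench import bot
print(bot.sign_off())"
```

```text
the job is handed in; nothing more can be done
None
```

The elbow is screwed into the port with its outlet over the index rib, to within about 0.02 rad by the vise edges since the outlet hides the rib. It is released and handed in after about 16 s, with wrist force staying near 11 N.

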